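Lock the board carrier in its test fixture with a mallet

ROBOT

A 6-joint arm with a two-finger parallel gripper is mounted at the origin on a cart in front of the work surface, level with it; the furniture and walls round the work are solid. World frame = base frame: x ahead of the robot, y to its left, z up, the work surface at z = 0. Lengths are in m, angles in degrees, forces in N, time in s.
With the tool pointing down it reaches from about 0.3 to 0.75 m from the base axis. Payload 8.5 kg.
Tool frame: the origin (TCP) lies at the very end of the fingers, on their centre line; the grasp point (between the pads) lies 19 mm behind it (env.grasp_offset is the distance from the TCP to the grasp point, in m); y points along the fingers, z is the direction in which the jaws open and shut, and the axes are right-handed (so a half turn about y gives the same grasp; the last joint's range is limited). The gripper opens to 85 mm and grips with 20 to 120 N. Pads are 22 mm wide; open, the fingers measure 114 mm over their backs; the gripper's body (76 mm by 85 mm) begins 54 mm behind the grasp point. The pads swing forward as they close: fully open they stand 13 mm farther back than shut.
Start: joints at [59.513, 21.807, 74.336, -0, 83.858, -12.336], TCP at [0.171, 0.523, 0.231] pointing down, gripper open.
Joint ranges: [-178.18, 178.18], [-50.72, 133.34], [12.68, 142.11], [-81.47, 261.47], [9.98, 163.14], [-165.26, 165.26]. Speed limits (degrees/s): [136.94, 136.94, 180, 180, 180, 180].

INTERFACE

Orientations are given as a 3x3 rotation matrix whose columns are the frame's x, y, z axes.
In Python, from rig import env gives the robot as it stands. The module is installed in compiled form; this text tells all that it offers.
- The arm moves only by the shell command python3 -m pendant 'ROWS' [FORCE]. ROWS is JSON, a list of rows, each a list of 3 entries, a list of its own where there are three numbers: the shift along the world's x, y, z as a fraction of full scale, then the turn about the world's z as a fraction of full scale, then the opening, from 0 (shut) to 1 (fully open). A call has 1 to 12 rows; each row shifts and turns the commanded pose from where the row before left it; what a row does not reach is not made up. Full scale, the value 1, is 30 mm for a shift and 5 degrees for a turn. A row lasts 1/12 s, in which the tool goes at most 41.7 mm and 7.16 degrees, less where a joint would pass 70% of its speed; a pose out of reach is approached as far as the arm can. A call with a number of a shift or a turn outside -1 to 1 is refused whole. A call with a gripper value outside its range is refused whole. The fingers move at their own pace and stop on an object; FORCE is the grip in N (left out, the last holds). Time passes only in rows, so rows that do not move let the fingers close. It gives the time, the measured TCP pose, the force and the opening at its end, in the units of the state.
- env.observe(): the state, without advancing time (a new reading comes with each control period).
- env.get_image(name): name is "side" or "top"; returns (picture, depth): 420x560x3 uint8, red, green, blue; 420x560 float32, m along the optical axis (not along the pixel's ray), 0 where there is no reading.
- env.camera_model(name): a dict with "camera_matrix" (3x3 intrinsics, pixels), "R" (3x3) and "t" (3): a world point X has camera coordinates R X + t. Camera axes: x right, y down, z forward; pixel columns grow to the right and rows downward; lengths in m; the calibration is good to about 2 mm. A picture is of the moment at which its call begins. camera_model takes no time and is no camera call.
- env.close_job(): hands the job in, once; it reports no verdict.
The state is a dict: "time_s": time; "q": joint angles; "qvel": joint speeds; "joint_efforts": joint torques, N m; "position": TCP position; "tool_rot": TCP orientation; "ft_force": force on the tool from outside, world axes, zero at the start; "wrist_torque": the same for the moment, N m; "grip_width": finger opening in m.
Only numpy, scipy, OpenCV 4.12 (cv2) and the standard library are available. Lean on these libraries where they do the work, as an engineer would, in place of code of your own. Each camera call takes 0.05 s, during which the arm holds its last target.

TASK

Push the board carrier along its rails until it is fully home against the end stop of the fixture. Then take the mallet by its handle and knock the sprung locking pin on the fixture's bridge all the way down, so that it locks the carrier; hit the pin only with the mallet, never with the gripper. Finally set the mallet down on the bench, clear of the fixture, and leave the parts dish, the heat sink and the bottle where they stand.

Things in the scene. Friction and masses are not known exactly. Their poses are not given: they have to be found in the camera images.
- fixture: Fixed test fixture: aluminium base 190 x 90 x 8 mm, two dark rails along x (67 mm apart, tops 21 mm above the bench), end stop at the far end (face at x = +80 mm), bridge across at x = +43 to +67 mm (underside 34, top 50 mm above the bench) carrying the locking pin at x = +55 mm, y = 0. Origin on the bench, mid-channel, 92 mm from the base's near end. x along the rails to the stop; yaw 0 to 35 degrees.
- carrier_center (a point): Centre of the board carrier: loose aluminium plate 110 x 64 x 10 mm, 0.3 kg, with a green circuit board, flat between the rails (plate top at 18 mm, relay up to 54 mm above the bench). A 12 mm hole 30 mm ahead of this point takes the 8 mm pin when home. Home: far edge on the stop, this point at fixture x = +25 mm; starts 25 to 50 mm short. Slides with 2 to 8 N.
- push_block (a point): Black block across the carrier's near end to push on: 40 mm wide, 12 mm thick, its top 42 mm above the bench. This point is the centre of its near face, 30 mm above the bench; x axis is the direction to push.
- pin_top (a point): Centre of the flat top of the locking pin's round steel head (22 mm diameter, 8 mm thick), 72 mm above the bench when up, 60 mm when fully down. A steel spring shows under the head.
- lock_pin (a joint): Travel of the locking pin in m: 0 up (as found), 0.012 fully down against a hard stop. A friction collar holds it wherever it is left: it takes 5 to 8 N to move down and does not spring back. Driven before the carrier is home it meets the plate or bars the carrier's way.
- mallet: Mallet, 0.22 kg: steel barrel head with white faces, 35 mm diameter, 60 mm long; wooden handle square to it. Stands on one face on the bench, handle level. Origin: centre of the lower face (both faces can strike); z up along the head; the handle runs along -x to 126 mm from the head's axis.
- mallet_grip (a point): Point to grip on the mallet's handle: on the handle's axis, 50 mm from the head's axis and 30 mm above the face it stands on. The handle is 16 mm wide and 20 mm high, with rounded edges; x axis points along the handle to the head.
- dish_center (a point): Bystander: round steel dish with small screws, 67 mm diameter, 15 mm high; its centre.
- heatsink_center (a point): Bystander: black finned heat sink 22 x 50 x 30 mm; its centre.
- bottle_center (a point): Bystander: small bottle with a red spout, 35 mm diameter, 86 mm high; its centre.
There are look-alikes about, which are no part of the job. What is shaped like the mallet but red is not meant.

How it is judged (in metres and radians):
On the way, in this order (a step that is already met when the one before it is completed fails the run):
1. the carrier is pushed home against the stop (x of carrier_center in the frame of fixture above 0.0225 m and z of carrier_center in the frame of fixture below 0.017 m), for 0.2 s.
2. the mallet drives the locking pin past half-way (value of joint lock_pin above 0.006 m and contact force between mallet and lock_pin above 1 N).
At the end, for the whole second after the job is handed in: The carrier is home within 2.5 mm of the stop and flat in its channel, the locking pin is down to within 1.5 mm of its full 12 mm travel, and the mallet is released and at rest on the bench (upright or on its side), not touching fixture, pin or carrier (all of step 1 and value of joint lock_pin above 0.0105 m and height (world z) of mallet_grip below 0.04 m and linear speed of mallet below 0.02 m/s and contact force between mallet and fixture below 0.1 N and contact force between mallet and carrier below 0.1 N).
It fails at once if the gripper or arm touches the locking pin (contact force between any of the fingers, the arm and lock_pin above 0.5 N).
It fails at once if a bystander (dish, heat sink, bottle) is moved more than 30 mm (distance of any of dish_center, heatsink_center, bottle_center from where it was at the start of the episode above 0.03 m).
It also fails if it takes over 54 s, if anything falls off the work surface, if the arm or the gripper's body presses on something with over 40 N, if the wrist force passes 120 N, or if a joint passes its speed limit or range.

## Working session

There is one attempt and no reset: what is moved stays moved. The work goes in short steps, Python scripts to look and compute and a shell command to move; the robot and the scene stay as the last step left them, time stands still between calls to the robot, and variables do not carry over. Pictures are saved under pics/ and viewed, and the job is handed in when it is done.

```bash
mkdir -p pics; cat > h.py <<'E'
import numpy as np, cv2
from rig import env
def grab(n,tag):
    im,d=env.get_image(n); np.savez(f'{tag}.npz',im=im,d=d); cv2.imwrite(f'pics/{tag}.png',im[:,:,::-1]); return im,d
def load(tag):
    z=np.load(tag+'.npz'); return z['im'],z['d']
def cloud(n,d):
    m=env.camera_model(n);K=np.array(m['camera_matrix']);R=np.array(m['R']);t=np.array(m['t'])
    v,u=np.mgrid[:d.shape[0],:d.shape[1]]
    P=np.stack([(u-K[0,2])/K[0,0]*d,(v-K[1,2])/K[1,1]*d,d],-1)
    return (P-t)@R
def proj(n,X):
    m=env.camera_model(n);K=np.array(m['camera_matrix']);c=np.array(m['R'])@np.array(X)+np.array(m['t']);p=K@c;return p[:2]/p[2]
E
python3 - <<'E'
from h import *
s=env.observe();print(s)
for n in('top','side'):grab(n,n+'0')
E
```

```text
{'time_s': 0.0, 'q': array([ 5.95133816e+01,  2.18419078e+01,  7.43847369e+01, -1.43607837e-03,
        8.38575061e+01, -1.23326722e+01]), 'qvel': array([ 0.01432905,  0.02640886, -0.02867981,  0.08547318, -0.09647384,
        0.06230998]), 'joint_efforts': array([ 8.16356169e-04, -4.48463881e+01, -2.31276709e+01, -5.48858452e-05,
        4.76699264e-03,  8.24166182e-05]), 'position': array([0.17119382, 0.5223735 , 0.23070327]), 'tool_rot': array([[ 9.50223533e-01, -7.23654876e-04,  3.11568153e-01],
       [-3.11568859e-01, -1.27829857e-03,  9.50222717e-01],
       [-2.89356179e-04, -9.99998921e-01, -1.44013770e-03]]), 'ft_force': array([ 0.15614437, -0.27205242, -0.53189036]), 'wrist_torque': array([-0.00205027, -0.00578799, -0.03006148]), 'grip_width': 0.08537355612723549}
```

View pics/top0.png

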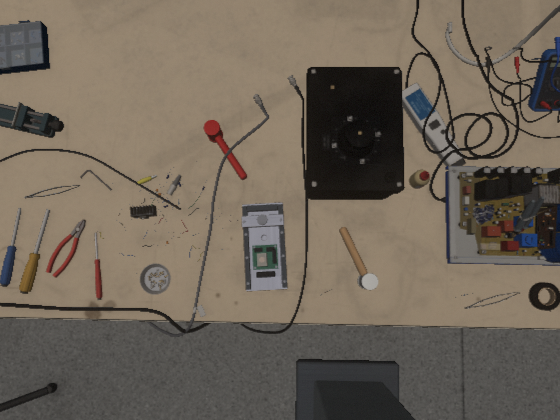

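View pics/side0.png

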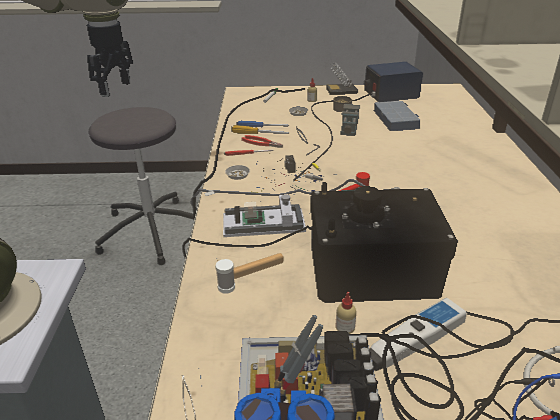

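The top view shows the fixture at about (265,248), with the pin head at (263,220) and the push block at (265,274). The wooden mallet's head is at (369,282) and its handle runs to (343,230). The red mallet at (212,130) to (243,177) is the look-alike. The dish is at (155,278), the heat sink at (143,211) and the bottle at (420,178). Next I'll enlarge the fixture and mallet and measure them.

```bash
python3 - <<'E'
from h import *
im,d=load('top0');P=cloud('top',d)
np.set_printoptions(precision=4,suppress=True)
for p in [(263,220),(265,274),(369,282),(343,230),(155,278),(143,211),(420,178),(0,0),(559,0),(280,320),(260,210),(285,205),(245,290),(288,288)]:print(p,P[p[1],p[0]])
c=im[180:310,220:400];cv2.imwrite('pics/crop0.png',cv2.resize(c,None,fx=4.4,fy=4.4,interpolation=cv2.INTER_CUBIC)[:,:,::-1])
im,d=load('side0');c=im[160:310,190:330];cv2.imwrite('pics/crop1.png',cv2.resize(c,None,fx=4,fy=4,interpolation=cv2.INTER_CUBIC)[:,:,::-1])
for n in('top','side'):
  m=env.camera_model(n);print(n,-np.array(m['R']).T@m['t'],m['camera_matrix'])
E
```

```text
(263, 220) [0.5856 0.276  0.0714]
(265, 274) [0.4749 0.2701 0.0439]
(369, 282) [0.4632 0.0553 0.0594]
(343, 230) [0.571  0.1071 0.0402]
(155, 278) [ 0.4607  0.5124 -0.0034]
(143, 211) [0.6038 0.5362 0.0312]
(420, 178) [ 0.6827 -0.0521  0.0589]
(0, 0) [ 1.0963  0.9059 -0.0017]
(559, 0) [ 1.1228 -0.3977 -0.0004]
(280, 320) [ 0.3762  0.2369 -0.0017]
(260, 210) [0.6125 0.2853 0.021 ]
(285, 205) [ 0.6277  0.2311 -0.0022]
(245, 290) [ 0.4389  0.3145 -0.0012]
(288, 288) [ 0.4451  0.2209 -0.0037]
top [0.4847 0.2333 1.0469] [[475.8974   0.     282.7516]
 [  0.     475.8974 217.3598]
 [  0.       0.       1.    ]]
side [ 0.5741 -0.705   0.6872] [[505.6446   0.     288.7202]
 [  0.     505.6446 202.4525]
 [  0.       0.       1.    ]]
```

View pics/crop0.png

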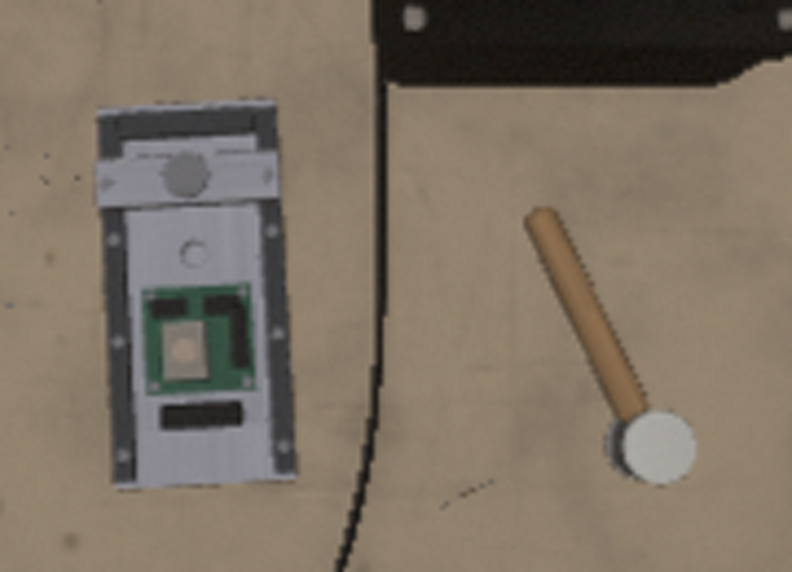

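View pics/crop1.png

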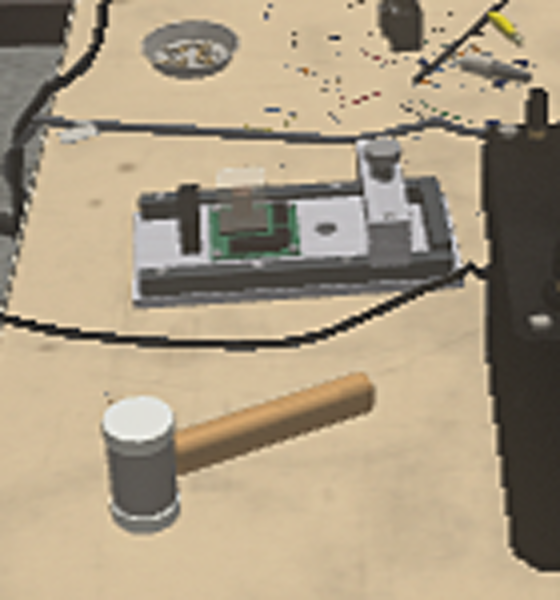

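```bash
cat >> h.py <<'E'
def ray(n,u,v,z):
    m=env.camera_model(n);K=np.array(m['camera_matrix']);R=np.array(m['R']);t=np.array(m['t'])
    c=-R.T@t; r=R.T@np.linalg.solve(K,[u,v,1]); return c+r*(z-c[2])/r[2]
E
python3 - <<'E'
from h import *
np.set_printoptions(precision=4,suppress=True)
def c(x,y,z): return ray('top',(x+.5)/4.4-.5+220,(y+.5)/4.4-.5+180,z)
pin=c(186,173,.072);print('pin',pin)
for nm,a,b in[('Lrail screws',(114,240),(124,455)),('Rrail',(272,231),(284,446))]:
  A=c(*a,.021);B=c(*b,.021);print(nm,A,B,np.degrees(np.arctan2(*(A-B)[1::-1])))
A=c(115,488,.008);B=c(297,478,.008);v=B-A;print('near end',A,B,np.degrees(np.arctan2(v[0],-v[1])),(A+B)/2)
A=c(97,158,.05);B=c(279,150,.05);v=B-A;print('bridge far',A,B,np.degrees(np.arctan2(v[0],-v[1])))
A=c(97,206,.05);B=c(278,205,.05);print('bridge near',A,B)
print('hole',c(194,253,.018))
A=c(161,429,.042);B=c(243,425,.042);print('block near edge',A,B,(A+B)/2)
print('head',c(660,447,.06)); 
A=c(545,212,.04);B=c(630,407,.04);v=B-A;print('handle',A,B,np.degrees(np.arctan2(v[1],v[0])))
# mallet head cloud
im,d=load('top0');P=cloud('top',d)
p=P[265:300,350:390].reshape(-1,3);q=p[p[:,2]>.05];print(q.mean(0),len(q),(q.max(0)+q.min(0))/2)
p=P[200:232,250:275].reshape(-1,3);q=p[p[:,2]>.06];print('pinhead',q.mean(0),len(q),(q.max(0)+q.min(0))/2)
p=P[225:285,330:372].reshape(-1,3);q=p[(p[:,2]>.03)&(p[:,2]<.046)];q=q[np.hypot(*(q[:,:2]-[.463,.054]).T)>.03];m=q.mean(0);w=np.linalg.svd(q[:,:2]-m[:2],full_matrices=False)[2][0];print('handle',m,w,np.degrees(np.arctan2(w[1],w[0])))
E
```

```text
pin [0.5877 0.2783 0.072 ]
Lrail screws [0.5592 0.3152 0.021 ] [0.4548 0.3072 0.021 ] 4.339280851909978
Rrail [0.5653 0.2377 0.021 ] [0.4607 0.2296 0.021 ] 4.397425383412807
near end [0.4382 0.3121 0.008 ] [0.445  0.2229 0.008 ] 4.30641248883937 [0.4416 0.2675 0.008 ]
bridge far [0.5963 0.3221 0.05  ] [0.602 0.235 0.05 ] 3.72862271465211
bridge near [0.5732 0.3214 0.05  ] [0.5755 0.235  0.05  ]
hole [0.5539 0.2758 0.018 ]
block near edge [0.468  0.2884 0.042 ] [0.4707 0.2494 0.042 ] [0.4694 0.2689 0.042 ]
head [0.4648 0.0541 0.06  ]
handle [0.5757 0.1061 0.04  ] [0.4831 0.0648 0.04  ] -156.00385119823622
[0.4651 0.0575 0.072 ] 233 [0.4667 0.1357 0.5486]
pinhead [0.5856 0.2784 0.0822] 87 [0.5405 0.2609 0.5568]
handle [0.5326 0.0887 0.0381] [-0.8998 -0.4362] -154.13688305009094
```

The job mallet is the wooden one at (369,282): steel head with white faces. The red one is excluded. Fixture yaw is about 4.3°, the pin is at (0.588, 0.278), and the carrier is about 34 mm short. I'll move in behind the push block with the gripper shut.

```bash
python3 -m pendant '[[[0.86,-0.855,0],0.45,0],[[0.86,-0.855,0],0.45,0],[[0.86,-0.855,0],0.45,0],[[0.86,-0.855,0],0.45,0],[[0.86,-0.855,0],0.45,0],[[0.86,-0.855,0],0.45,0],[[0.86,-0.855,0],0.45,0],[[0.86,-0.855,0],0.45,0],[[0.86,-0.855,0],0.45,0],[[0.86,-0.855,0],0.45,0],[[0,0,0],0,0],[[0,0,0],0,0]]' 40
```

```text
time_s: 1.1
position: [0.4302, 0.2649, 0.2308]
tool_rot: [[0.997, -0.001, -0.073], [0.073, -0.0, 0.997], [-0.001, -1.0, -0.0]]
ft_force: [-0.6, 0.1, -0.8]
grip_width: 0.0002
```

```bash
python3 -m pendant '[[[0,0.03,-1],0,0],[[0,0,-1],0,0],[[0,0,-1],0,0],[[0,0,-1],0,0],[[0,0,-1],0,0],[[0,0,-1],0,0],[[0,0,-0.75],0,0],[[0,0,0],0,0],[[0,0,0],0,0]]'
python3 - <<'E'
from h import *
for n in('top','side'):grab(n,n+'1')
a=load('side1')[0][100:310,190:400];b=load('top1')[0][160:370,180:390]
cv2.imwrite('pics/c2.png',cv2.resize(np.hstack([a,b]),None,fx=1.9,fy=1.9,interpolation=cv2.INTER_CUBIC)[:,:,::-1])
E
```

```text
time_s: 1.85
position: [0.4285, 0.2677, 0.0287]
tool_rot: [[0.997, -0.002, -0.077], [0.077, -0.001, 0.997], [-0.002, -1.0, -0.0]]
ft_force: [-0.6, 0.4, 0.3]
grip_width: -0.0005
```

View pics/c2.png

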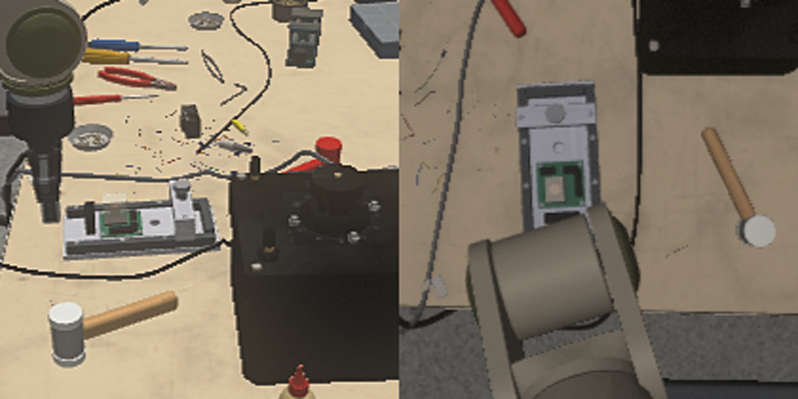

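The side crop shows the closed fingers upright just behind the carrier's near end, around (45,215). The top crop shows them on the channel line. Now I push.

```bash
python3 -m pendant '[[[0.25,0.019,0],0,0],[[0.25,0.019,0],0,0],[[0.25,0.019,0],0,0],[[0.2,0.015,0],0,0],[[0.2,0.015,0],0,0],[[0.2,0.015,0],0,0],[[0.2,0.015,0],0,0],[[0.1,0.008,0],0,0],[[0.1,0.008,0],0,0],[[0,0,0],0,0]]'
```

```text
time_s: 2.78
position: [0.4819, 0.2709, 0.0288]
tool_rot: [[0.997, -0.001, -0.076], [0.076, -0.0, 0.997], [-0.001, -1.0, -0.0]]
ft_force: [-3.5, -0.1, 1.5]
grip_width: -0.0002
```

```bash
python3 -m pendant '[[[0.1,0.008,0],0,0],[[0.1,0.008,0],0,0],[[0,0,0],0,0]]'; python3 -m pendant '[[[0.06,0.005,0],0,0],[[0.06,0.005,0],0,0],[[0,0,0],0,0]]'
```

```text
time_s: 3.03
position: [0.4881, 0.2715, 0.0288]
tool_rot: [[0.997, -0.0, -0.076], [0.076, -0.0, 0.997], [-0.0, -1.0, -0.0]]
ft_force: [-2.7, -0.6, 1.9]
grip_width: -0.0003
time_s: 3.28
position: [0.4915, 0.2717, 0.0287]
tool_rot: [[0.997, -0.0, -0.076], [0.076, -0.0, 0.997], [-0.0, -1.0, -0.0]]
ft_force: [-2.4, -0.1, 1.8]
grip_width: -0.0
```

```bash
python3 -m pendant '[[[0.05,0.004,0],0,0],[[0.05,0.004,0],0,0],[[0,0,0],0,0]]'; python3 - <<'E'
from h import *
a=grab('side','side2')[0][150:270,190:330]
cv2.imwrite('pics/c3.png',cv2.resize(a,None,fx=4.5,fy=4.5,interpolation=cv2.INTER_CUBIC)[:,:,::-1])
E
```

```text
time_s: 3.53
position: [0.4924, 0.2719, 0.0287]
tool_rot: [[0.997, -0.005, -0.076], [0.076, -0.001, 0.997], [-0.005, -1.0, -0.001]]
ft_force: [-11.7, -1.5, 7.8]
grip_width: -0.0004
```

View pics/c3.png

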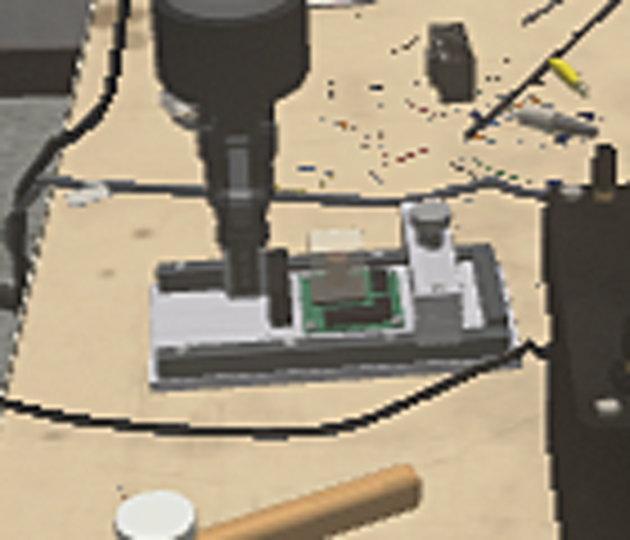

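Force rose to 11.7 N at the predicted position, so the carrier is home. I'll back off, lift, and open the gripper on the way to the mallet.

```bash
python3 -m pendant '[[[-0.3,-0.02,0],0,0],[[-0.5,-0.04,0],0,0],[[0,0,1],0,0],[[0,0,1],0,0],[[0,0,1],0,0],[[0,-1,0.5],0.6,1],[[0.2,-1,0],0.6,1],[[0.3,-1,0],0.6,1],[[0.4,-1,0],0.6,1],[[0.4,-1,0],0.6,1],[[0.4,-1,0],0.6,1],[[0.33,-0.5,0],0.6,1]]' 120;  python3 -m pendant '[[[0,0,0],0,1],[[0,0,0],0,1]]'; python3 - <<'E'
from h import *
print(env.observe()['q'])
grab('side','side3');a=grab('top','top3')[0][150:350,200:420]
cv2.imwrite('pics/c4.png',cv2.resize(a,None,fx=3,fy=3,interpolation=cv2.INTER_CUBIC)[:,:,::-1])
E
```

```text
time_s: 4.58
position: [0.5326, 0.0721, 0.134]
tool_rot: [[0.904, 0.003, -0.428], [0.428, -0.001, 0.904], [0.002, -1.0, -0.002]]
ft_force: [-0.2, -0.4, 0.0]
grip_width: 0.0834
time_s: 4.75
position: [0.5317, 0.0746, 0.1337]
tool_rot: [[0.905, 0.001, -0.426], [0.426, -0.0, 0.905], [0.001, -1.0, -0.001]]
ft_force: [0.0, 0.8, -0.2]
grip_width: 0.0853
[-4.65055295e+00  2.57748262e+01  8.53552594e+01  1.55090680e-03
  6.88050216e+01 -1.19844383e+02]
```

View pics/c4.png

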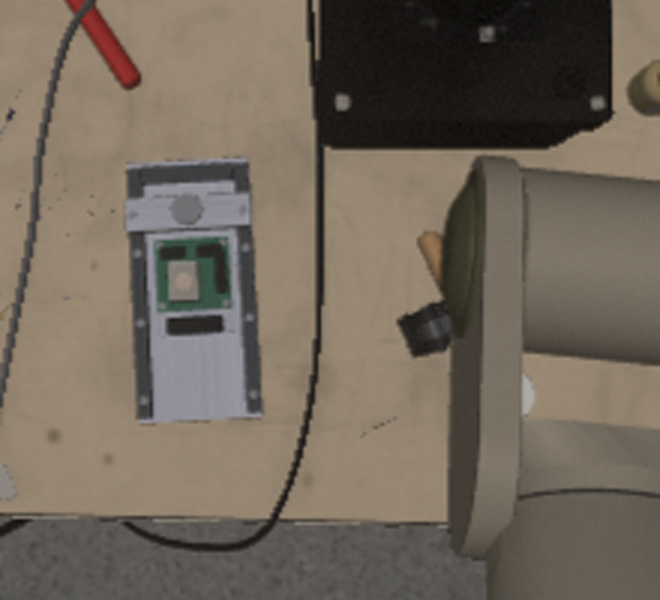

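View pics/side3.png

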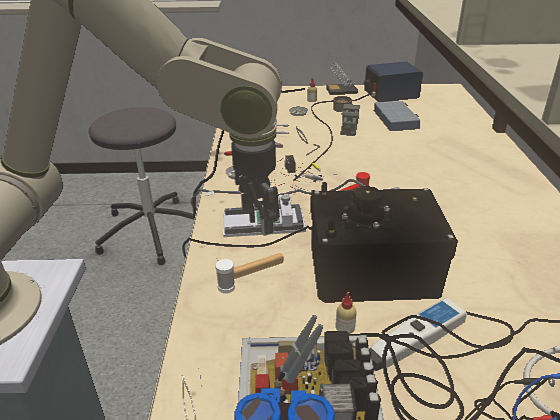

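```bash
python3 - <<'E'
from h import *
for n in('top','side'):
  print(n,proj(n,[.5317,.0746,.1337]),proj(n,[.5099,.0756,.03]),proj(n,[.4648,.0541,.06]),proj(n,[.5785,.1083,.03]))
E
```

```text
top [365.93914562 246.73771425] [356.98342925 259.30201582] [369.62240389 281.21689656] [341.85837957 226.8919254 ]
side [257.19963707 227.094905  ] [248.31872842 269.34587957] [223.69238591 265.0995682 ] [282.39581933 258.29850103]
```

The carrier is home: in the top crop the hole is hidden under the bridge at (187,210) and the pin is still up. The mallet projections agree with the side view. I'll descend onto the handle.

```bash
python3 -m pendant '[[[-0.73,0.03,0],0,1],[[0,0,0],0,1],[[0,0,0],0,1],[[0,0,-0.8],0,1],[[0,0,-0.8],0,1],[[0,0,-0.8],0,1],[[0,0,-0.7],0,1],[[0,0,-0.5],0,1],[[0,0,-0.4],0,1],[[0,0,0],0,1],[[0,0,0],0,1]]' 120;  python3 - <<'E'
from h import *
a=grab('side','side4')[0][180:310,170:330]
cv2.imwrite('pics/c5.png',cv2.resize(a,None,fx=4.5,fy=4.5,interpolation=cv2.INTER_CUBIC)[:,:,::-1])
E
```

```text
time_s: 5.77
position: [0.5097, 0.0766, 0.0138]
tool_rot: [[0.903, -0.0, -0.429], [0.429, 0.0, 0.903], [-0.0, -1.0, 0.0]]
ft_force: [0.3, -0.3, 0.7]
grip_width: 0.0852
```

View pics/c5.png

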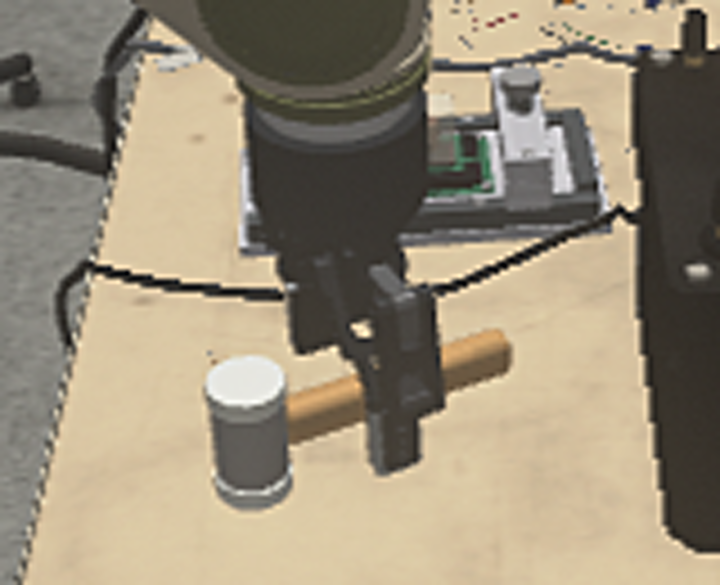

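The fingers straddle the handle between the head (250,430) and the tip (500,355). I'll close the gripper.

```bash
python3 -m pendant '[[[0,0,-0.06],0,0],[[0,0,0],0,0],[[0,0,0],0,0],[[0,0,0],0,0],[[0,0,0],0,0],[[0,0,0],0,0],[[0,0,0],0,0],[[0,0,0],0,0],[[0,0,0],0,0]]' 120; python3 -m pendant '[[[0,0,0.5],0,0],[[0,0,0.8],0,0],[[0,0,0.8],0,0],[[0,0,0.8],0,0],[[0,0,0.8],0,0],[[0,0,0],0,0],[[0,0,0],0,0]]'
python3 - <<'E'
from h import *
a=grab('side','side5')[0][140:300,170:330];b=grab('top','top5')[0][180:340,250:410]
cv2.imwrite('pics/c6.png',cv2.resize(np.hstack([a,b]),None,fx=2.5,fy=2.5,interpolation=cv2.INTER_CUBIC)[:,:,::-1])
E
```

```text
time_s: 6.57
position: [0.5096, 0.0761, 0.0124]
tool_rot: [[0.904, 0.001, -0.428], [0.428, -0.0, 0.904], [0.001, -1.0, -0.0]]
ft_force: [-1.3, -0.3, 5.4]
grip_width: 0.0138
time_s: 7.15
position: [0.5096, 0.0762, 0.1233]
tool_rot: [[0.904, 0.002, -0.428], [0.428, -0.0, 0.904], [0.001, -1.0, -0.001]]
ft_force: [0.2, -0.1, -2.1]
grip_width: 0.0144
```

View pics/c6.png

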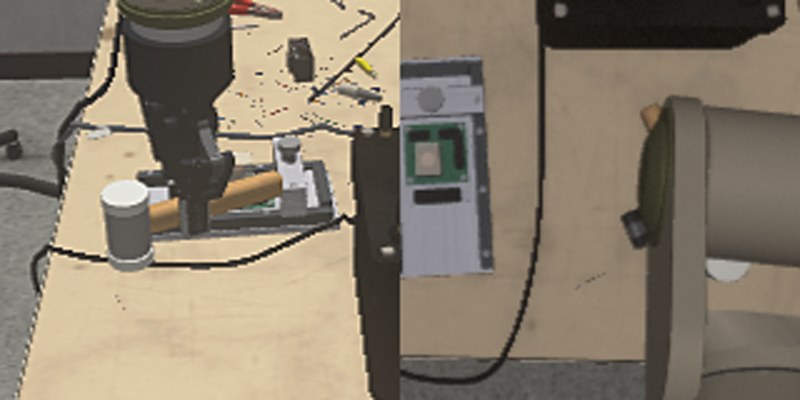

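```bash
python3 - <<'E'
from h import *
print(ray('side',220,214.5,.171), proj('side',[.4644,.0537,.171]))
print(proj('side',[.588,.2785,.072]))
a=load('side3')[0][185:225,260:310];cv2.imwrite('pics/c7.png',cv2.resize(a,None,fx=12,fy=12,interpolation=cv2.INTER_CUBIC)[:,:,::-1])
E
```

```text
[0.46553136 0.06402156 0.171     ] [218.86766443 217.70134055]
[285.18708313 196.99174016]
```

View pics/c7.png

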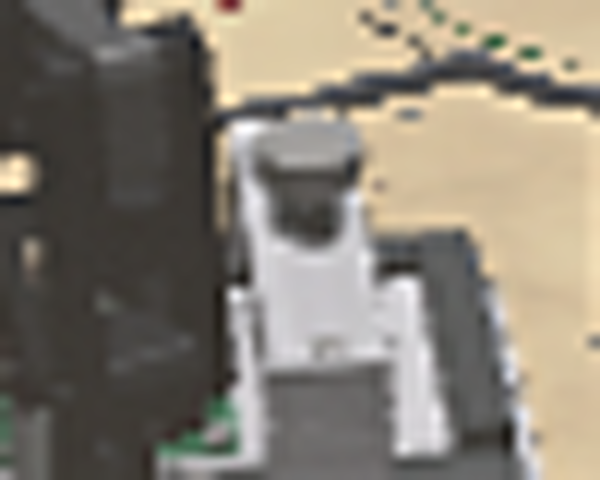

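```bash
python3 -m pendant '[[[0.41,0.75,0],0,0],[[0.41,0.75,0],0,0],[[0.41,0.75,0],0,0],[[0.41,0.75,0],0,0],[[0.41,0.75,0],0,0],[[0.41,0.75,0],0,0],[[0.41,0.75,0],0,0],[[0.41,0.75,0],0,0],[[0.41,0.75,0],0,0],[[0.43,0.73,0],0,0],[[0,0,0],0,0],[[0,0,0],0,0]]' 
python3 -m pendant '[[[0,0,-0.4],0,0],[[0,0,-0.4],0,0],[[0,0,0],0,0],[[0,0,0],0,0]]'
python3 - <<'E'
from h import *
print(env.observe()['q'])
a=grab('side','side6')[0][120:260,200:360];b=grab('top','top6')[0][130:290,180:340]
cv2.imwrite('pics/c8.png',cv2.resize(a,None,fx=4,fy=4,interpolation=cv2.INTER_CUBIC)[:,:,::-1])
cv2.imwrite('pics/c9.png',cv2.resize(b,None,fx=3.5,fy=3.5,interpolation=cv2.INTER_CUBIC)[:,:,::-1])
E
```

```text
time_s: 8.25
position: [0.6325, 0.3012, 0.1202]
tool_rot: [[0.903, -0.004, -0.429], [0.429, -0.001, 0.903], [-0.004, -1.0, 0.001]]
ft_force: [0.1, -0.5, -1.2]
grip_width: 0.014
time_s: 8.58
position: [0.6324, 0.2996, 0.0979]
tool_rot: [[0.904, -0.003, -0.427], [0.427, -0.001, 0.904], [-0.003, -1.0, 0.0]]
ft_force: [0.2, 0.3, -1.4]
grip_width: 0.0141
[ 1.56874956e+01  4.29368512e+01  5.80465498e+01 -7.19133895e-03
  7.91869524e+01 -9.96174657e+01]
```

View pics/c8.png

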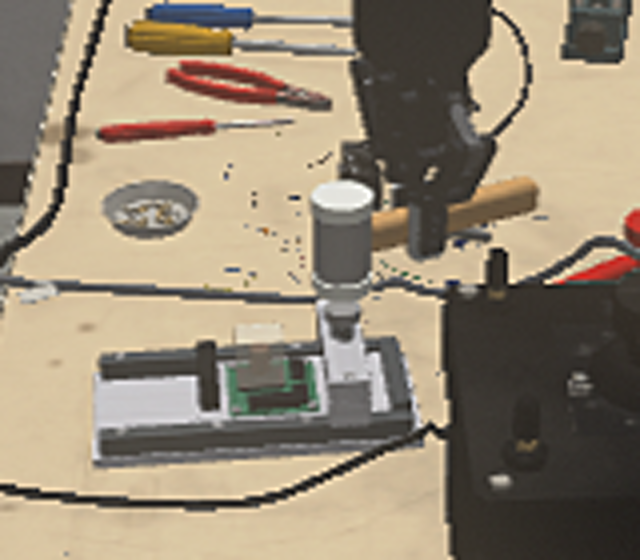

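View pics/c9.png

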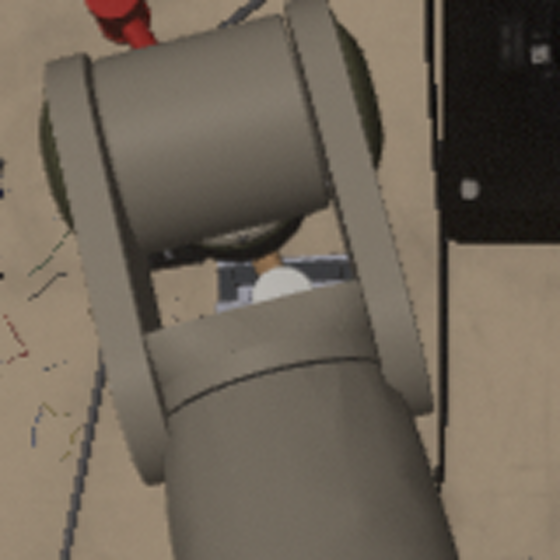

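```bash
python3 - <<'E'
from h import *
print(proj('side',[.588,.2785,.1455]),proj('side',[.588,.2785,.150]))
print('top pred',proj('top',[.588,.2785,.1455]))
for dy in(-.0175,.0175):print(proj('top',[.588,.2785+dy,.1455]))
print(proj('top',[.6055,.2785,.1455]))
a=load('top6')[0][195:225,240:285];cv2.imwrite('pics/ca.png',cv2.resize(a,None,fx=14,fy=14,interpolation=cv2.INTER_CUBIC)[:,:,::-1])
im,d=load('side6');P=cloud('side',d);print(P[169,285],P[185,285],P[169,280],P[169,290])
E
```

```text
[284.88374525 168.86811394] [284.86447453 167.08145113]
top pred [260.1098825  214.66772737]
[269.28556179 214.85780508]
[250.93497219 214.47766559]
[260.34827357 205.57116976]
[0.58827059 0.27961945 0.1445451 ] [0.587651   0.26288428 0.11322996] [0.57716518 0.27475491 0.14744192] [0.5991886  0.2726558  0.14816764]
```

View pics/ca.png

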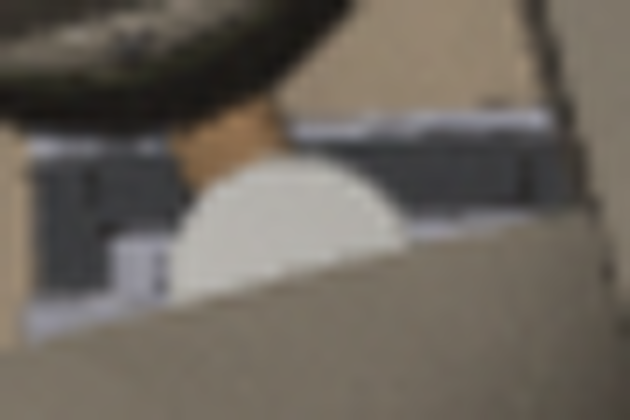

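The head is centred over the pin to within 1–2 mm in both views: the side pixel (285,169) and the top-view edges match prediction. I'll press down stepwise.

```bash
python3 -m pendant '[[[0,0,-0.2],0,0],[[0,0,-0.2],0,0],[[0,0,-0.1],0,0],[[0,0,-0.1],0,0],[[0,0,0],0,0]]' ; python3 -m pendant '[[[0,0,-0.07],0,0],[[0,0,-0.07],0,0],[[0,0,-0.06],0,0]]' ; python3 -m pendant '[[[0,0,-0.06],0,0],[[0,0,-0.06],0,0],[[0,0,0],0,0]]'
```

```text
time_s: 9.1
position: [0.6329, 0.3004, 0.0807]
tool_rot: [[0.904, -0.001, -0.428], [0.428, -0.0, 0.904], [-0.001, -1.0, -0.0]]
ft_force: [-0.1, 0.3, -0.9]
grip_width: 0.0138
time_s: 9.35
position: [0.6331, 0.3006, 0.0753]
tool_rot: [[0.904, 0.001, -0.428], [0.428, 0.0, 0.904], [0.0, -1.0, -0.0]]
ft_force: [-0.7, -1.3, 4.4]
grip_width: 0.0139
time_s: 9.6
position: [0.6332, 0.3006, 0.0721]
tool_rot: [[0.904, 0.001, -0.428], [0.428, 0.0, 0.904], [0.001, -1.0, -0.0]]
ft_force: [-1.8, -2.2, 7.3]
grip_width: 0.0139
```

```bash
python3 -m pendant '[[[0,0,-0.05],0,0],[[0,0,-0.05],0,0],[[0,0,0],0,0]]' ; python3 - <<'E'
from h import *
a=grab('side','side7')[0][150:240,240:330]
cv2.imwrite('pics/cb.png',cv2.resize(a,None,fx=6.5,fy=6.5,interpolation=cv2.INTER_CUBIC)[:,:,::-1])
E
```

```text
time_s: 9.85
position: [0.6336, 0.3007, 0.0715]
tool_rot: [[0.904, 0.003, -0.428], [0.428, 0.001, 0.904], [0.003, -1.0, -0.001]]
ft_force: [-4.8, -1.7, 20.2]
grip_width: 0.014
```

View pics/cb.png

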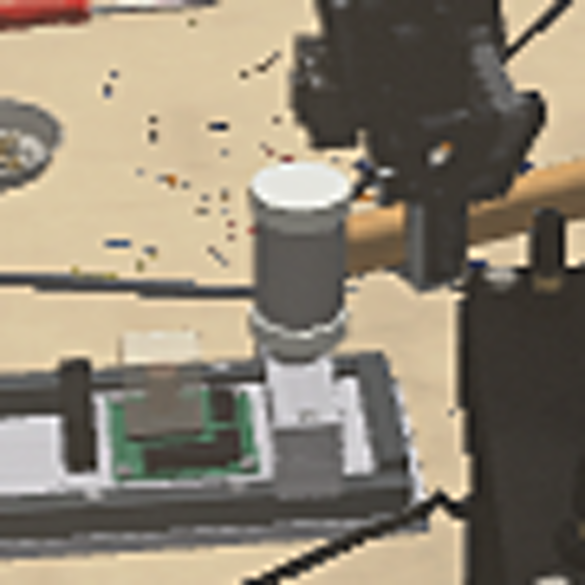

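Force jumped to 22 N with little motion, so the pin is on its hard stop. I'll press a touch more, then lift and check.

```bash
python3 -m pendant '[[[0,0,-0.03],0,0],[[0,0,0],0,0]]' ; python3 -m pendant '[[[0,0,0.3],0,0],[[0,0,0.6],0,0],[[0,0,0.8],0,0],[[-0.41,-0.75,0.2],0,0],[[-0.41,-0.75,0],0,0],[[-0.41,-0.75,0],0,0],[[0,0,0],0,0]]'; python3 - <<'E'
from h import *
a=grab('side','side8')[0][140:240,220:350]
cv2.imwrite('pics/cc.png',cv2.resize(a,None,fx=6,fy=6,interpolation=cv2.INTER_CUBIC)[:,:,::-1])
for z in(.072,.06):print(z,proj('side',[.588,.2785,z]))
P=cloud('side',load('side8')[1]);print(P[199:206,285])
E
```

```text
time_s: 10.07
position: [0.6337, 0.3008, 0.0713]
tool_rot: [[0.904, 0.004, -0.428], [0.428, 0.001, 0.904], [0.004, -1.0, -0.001]]
ft_force: [-4.6, -1.1, 24.3]
grip_width: 0.0141
time_s: 10.65
position: [0.5944, 0.2299, 0.124]
tool_rot: [[0.905, -0.002, -0.426], [0.426, -0.001, 0.905], [-0.003, -1.0, -0.0]]
ft_force: [1.3, 0.3, -1.1]
grip_width: 0.0142
0.072 [285.18708313 196.99174016]
0.06 [285.23464946 201.40179816]
[[0.58762107 0.28591976 0.06188   ]
 [0.58752363 0.28064426 0.06248072]
 [0.58745379 0.27738484 0.06182033]
 [0.58733697 0.2706528  0.06339151]
 [0.58727882 0.26823558 0.06222243]
 [0.58727402 0.26976329 0.05851558]
 [0.58726622 0.2710797  0.05493012]]
```

View pics/cc.png

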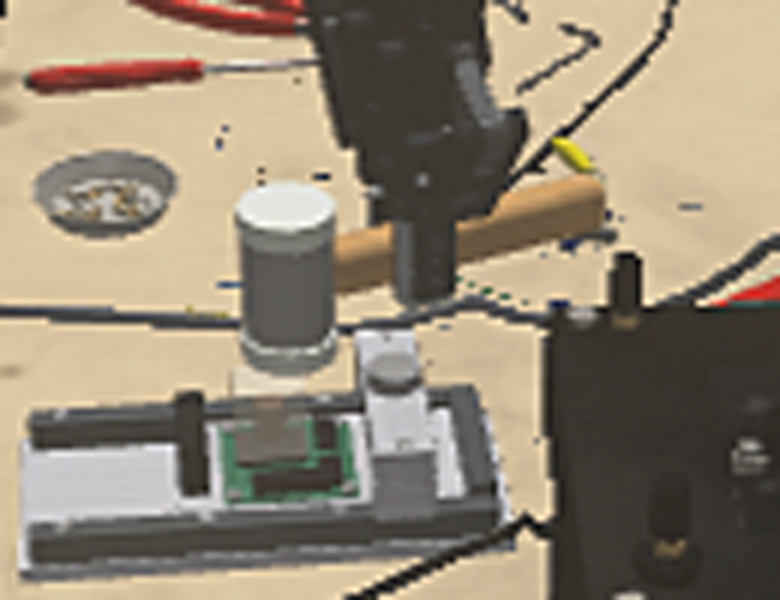

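```bash
python3 -m pendant '[[[-0.4,-0.73,0],0,0],[[-0.4,-0.73,0],0,0],[[-0.4,-0.73,0],0,0],[[-0.4,-0.73,0],0,0],[[-0.4,-0.73,0],0,0],[[-0.4,-0.73,0],0,0],[[-0.43,-0.75,0],0,0],[[0,0,0],0,0],[[0,0,0],0,0]]'; python3 - <<'E'
from h import *
a=grab('side','side9')[0][140:300,180:340]
cv2.imwrite('pics/cd.png',cv2.resize(a,None,fx=3.7,fy=3.7,interpolation=cv2.INTER_CUBIC)[:,:,::-1])
for t in('side0','side3','side9'):
  P=cloud('side',load(t)[1]);print(t,[float(P[v,u,2].round(4)) for v in range(193,206) for u in (285,)])
E
```

```text
time_s: 11.45
position: [0.5116, 0.0788, 0.1244]
tool_rot: [[0.904, 0.0, -0.427], [0.427, 0.0, 0.904], [0.0, -1.0, 0.0]]
ft_force: [0.6, 1.0, -1.8]
grip_width: 0.0142
side0 [0.0124, 0.6872, 0.0734, 0.0754, 0.0731, 0.0731, 0.0738, 0.0698, 0.0653, 0.0633, 0.0579, 0.0557, 0.0531]
side3 [0.0126, 0.074, 0.0722, 0.073, 0.0747, 0.0754, 0.0719, 0.0687, 0.0683, 0.0602, 0.0598, 0.0561, 0.0518]
side9 [0.0113, 0.0132, 0.0505, 0.0527, 0.0506, 0.0526, 0.0612, 0.0618, 0.0606, 0.0615, 0.0604, 0.057, 0.0562]
```

View pics/cd.png

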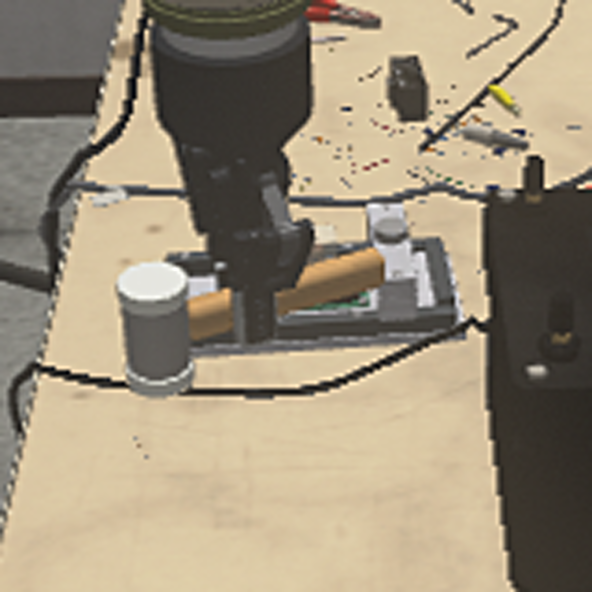

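Side depth on the pin head dropped from about 73.5 mm to about 61 mm, so full travel. The mallet is still level in the grip. I'll set it down where it stood.

```bash
python3 -m pendant '[[[0,0,-0.8],0,0],[[0,0,-0.8],0,0],[[0,0,-0.8],0,0],[[0,0,-0.6],0,0],[[0,0,-0.3],0,0],[[0,0,-0.2],0,0],[[0,0,0],0,0],[[0,0,0],0,0]]'; python3 -m pendant '[[[0,0,-0.06],0,0],[[0,0,-0.06],0,0],[[0,0,0],0,0]]'
```

```text
time_s: 12.17
position: [0.5119, 0.0794, 0.02]
tool_rot: [[0.904, 0.001, -0.429], [0.429, -0.0, 0.904], [0.001, -1.0, -0.0]]
ft_force: [0.2, 0.0, -1.8]
grip_width: 0.0137
time_s: 12.42
position: [0.5114, 0.0791, 0.0162]
tool_rot: [[0.904, 0.001, -0.428], [0.428, -0.0, 0.904], [0.001, -1.0, -0.0]]
ft_force: [-0.6, -0.5, -1.8]
grip_width: 0.0138
```

```bash
python3 -m pendant '[[[0,0,-0.04],0,0],[[0,0,-0.04],0,0],[[0,0,0],0,0]]'; python3 -m pendant '[[[0,0,-0.03],0,0],[[0,0,0],0,0]]'
```

```text
time_s: 12.67
position: [0.5112, 0.0791, 0.0134]
tool_rot: [[0.904, -0.0, -0.428], [0.428, -0.0, 0.904], [-0.0, -1.0, 0.0]]
ft_force: [0.6, -0.4, -1.5]
grip_width: 0.014
time_s: 12.83
position: [0.5113, 0.0791, 0.0126]
tool_rot: [[0.904, 0.0, -0.428], [0.428, -0.0, 0.904], [0.0, -1.0, -0.0]]
ft_force: [0.3, -0.2, -1.5]
grip_width: 0.0141
```

```bash
python3 -m pendant '[[[0,0,-0.04],0,0],[[0,0,0],0,0]]'; python3 -m pendant '[[[0,0,-0.04],0,0],[[0,0,0],0,0]]';python3 - <<'E'
from h import *
a=grab('side','sidea')[0][190:310,180:320]
cv2.imwrite('pics/ce.png',cv2.resize(a,None,fx=4.5,fy=4.5,interpolation=cv2.INTER_CUBIC)[:,:,::-1])
E
```

```text
time_s: 13.0
position: [0.5116, 0.0792, 0.0122]
tool_rot: [[0.904, 0.001, -0.428], [0.428, -0.0, 0.904], [0.001, -1.0, -0.0]]
ft_force: [-1.1, 0.9, 9.3]
grip_width: 0.0145
time_s: 13.17
position: [0.5118, 0.0792, 0.0119]
tool_rot: [[0.904, 0.002, -0.428], [0.428, -0.0, 0.904], [0.002, -1.0, -0.001]]
ft_force: [-2.8, 1.4, 17.7]
grip_width: 0.0138
```

View pics/ce.png

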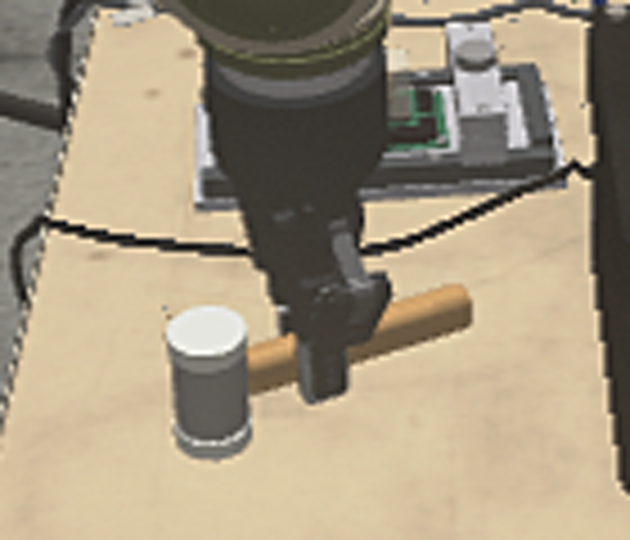

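The mallet stands on the bench, with its head at crop (210,385) and force showing contact. I'll ease the load, release slowly, and lift.

```bash
python3 -m pendant '[[[0,0,0.03],0,0],[[0,0,0],0,0.4],[[0,0,0],0,0.7],[[0,0,0],0,1],[[0,0,0],0,1],[[0,0,0],0,1],[[0,0,0],0,1],[[0,0,0],0,1]]' 20; python3 -m pendant '[[[0,0,0.3],0,1],[[0,0,0.6],0,1],[[0,0,1],0,1],[[0,0,1],0,1],[[0,0,1],0,1],[[0,0,1],0,1],[[-0.5,-0.8,0],0,1],[[-0.5,-0.8,0],0,1],[[-0.5,-0.8,0],0,1],[[-0.5,-0.8,0],0,1],[[0,0,0],0,1],[[0,0,0],0,1]]'; python3 - <<'E'
from h import *
grab('side','sideb');grab('top','topb')
P=cloud('side',load('sideb')[1]);print([float(P[v,285,2].round(4)) for v in range(197,204)])
a=load('sideb')[0][150:310,180:340];b=load('topb')[0][160:320,220:420]
cv2.imwrite('pics/cf.png',cv2.resize(np.hstack([a,b]),None,fx=2.2,fy=2.2,interpolation=cv2.INTER_CUBIC)[:,:,::-1])
E
```

```text
time_s: 13.88
position: [0.5112, 0.0791, 0.011]
tool_rot: [[0.904, -0.0, -0.428], [0.428, 0.0, 0.904], [-0.0, -1.0, 0.0]]
ft_force: [0.7, -0.3, -0.1]
grip_width: 0.085
time_s: 14.88
position: [0.4509, -0.0176, 0.1589]
tool_rot: [[0.905, 0.001, -0.426], [0.426, -0.0, 0.905], [0.001, -1.0, -0.0]]
ft_force: [0.3, -0.6, -0.3]
grip_width: 0.0854
[0.0515, 0.0509, 0.0606, 0.0615, 0.0615, 0.0612, 0.0633]
```

View pics/cf.png

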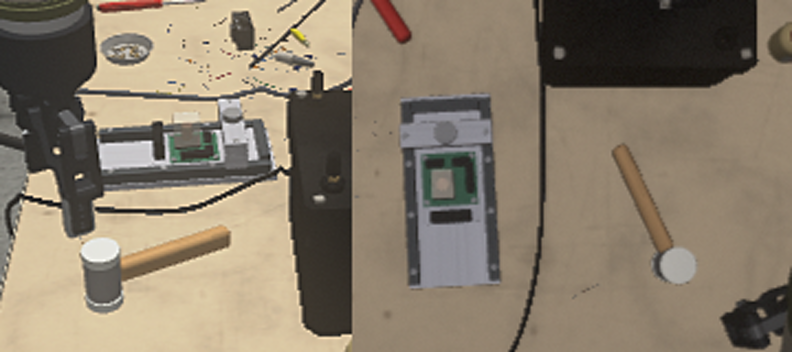

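View pics/topb.png

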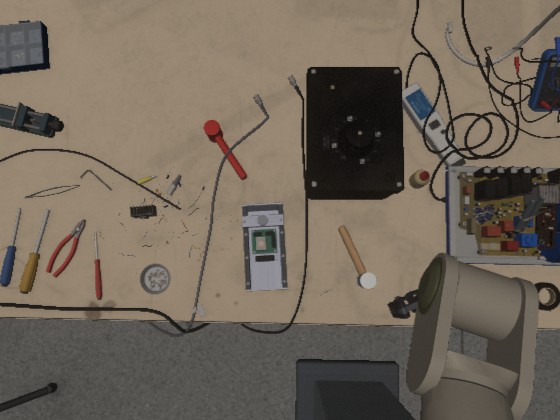

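The mallet stands upright and released at (367,281), and the bystanders are unmoved: dish (155,278), heat sink (143,211), bottle (420,178). One last numeric check of the carrier before handing in.

```bash
python3 - <<'E'
from h import *
yaw=np.radians(4.35);u=np.array([np.cos(yaw),np.sin(yaw)]);o=np.array([.588,.2784])-.055*u
for t in('top0','topb'):
  g=cv2.cvtColor(load(t)[0],cv2.COLOR_RGB2GRAY).astype(float)
  # darkness profile along fixture x at block height
  xs=np.arange(-.12,.02,.0005);acc=0
  for y in(-.012,-.006,0,.006,.012):
    p=np.array([proj('top',[*(o+x*u+y*np.array([-u[1],u[0]])),.042]) for x in xs],np.float32)
    acc=acc+cv2.remap(g.astype(np.float32),p[:,:1],p[:,1:],cv2.INTER_LINEAR).ravel()
  dk=np.where(acc/5<70)[0];print(t,'dark block x',xs[dk[0]],xs[dk[-1]],np.round(xs[np.argmin(np.gradient(acc))],4))
E
```

```text
top0 dark block x -0.06349999999999995 0.0005000000000001115 -0.0645
topb dark block x -0.029999999999999916 -0.007499999999999896 -0.0315
```

```bash
python3 -c "
from rig import env
env.close_job()"
```

```text
the job is handed in; nothing more can be done
```

The carrier is home, the locking pin is down, and the mallet is back on the bench. I handed the job in at about 15 s of the 54 s allowed; no verdict is reported.

- **Carrier:** I pushed it along the rails with the closed fingers until the force rose from about 2.5 N to 12 N at the predicted home position. The top camera shows it moved about 33 mm, against about 34 mm measured beforehand, so they agree within the error of the measurement.
- **Locking pin:** I pressed it down with the wooden-handled mallet in small steps, not with a blow, until the wrist force reached 24 N on the hard stop. Depth on the pin head went from about 73.5 mm to 61 mm, which matches the full 12 mm travel. The gripper stayed well clear of the pin in every view.
- **Mallet:** It is released and standing upright where it started, clear of the fixture.
- **Bystanders:** The dish, heat sink and bottle are at the same pixels as at the start.

No check failed. The absolute depth readings run 1–2 mm high, so the pin travel rests on the difference between readings.

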